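Clear the light gauge and hold the sample cell in its beam

ROBOT

A 6-joint arm with a two-finger parallel gripper is mounted at the origin on the work surface. World frame = base frame: x ahead of the robot, y to its left, z up, the work surface at z = 0. Lengths are in m, angles in rad, forces in N, time in s.
With the tool pointing down it reaches from about 0.375 to 0.925 m from the base axis. Payload 5.7 kg.
Tool frame: the origin (TCP) lies at the centre of the arm's flange, where the gripper is bolted on; the fingertips stand 173 mm ahead of it and the grasp point (between the pads) lies 155 mm ahead of it (hold_point_z is the distance from the TCP to the grasp point, in m); z points along the fingers, y is the line along which they close (so a half turn about z gives the same grasp; the last joint's range is limited). The gripper opens to 85 mm and grips with 20 to 120 N. Pads are 22 mm wide; open, the fingers measure 114 mm over their backs; the gripper's body (76 mm by 85 mm) begins 54 mm behind the grasp point. The pads swing forward as they close: fully open they stand 13 mm farther back than shut.
Start: joints at [-0.115, 0.359, 1.51, -0, 1.272, -0.115], TCP at [0.6, -0, 0.405] pointing down, gripper open.
Joint ranges: [-2.97, 2.97], [-1.01, 2.36], [0.21, 2.38], [-0.96, 4.11], [0.2, 2.71], [-2.98, 2.98]. Speed limits (rad/s): [2.39, 2.39, 3.14, 3.14, 3.14, 3.14].

INTERFACE

Orientations are given as [roll, pitch, yaw] about the fixed x, y, z axes, in that order (R = Rz(yaw) Ry(pitch) Rx(roll)).
In Python, from bench import read_state, camera, close_job, cut_out, spot_point, hold_point_z gives the robot as it stands.
- The arm moves only by the shell command python3 -m crank 'ROWS' [OPENING]. ROWS is text: rows parted by semicolons, each of 4 numbers parted by spaces: the shift along the tool's x, y, z in m, then the turn about the tool's z in degrees. A call has 1 to 12 rows; each row is the pose to reach, as a shift and turn from the pose commanded when the call began, along the tool's axes at that moment; what a row does not reach only later rows make up. A row lasts 1/10 s, in which the tool goes at most 50 mm and 8.59 degrees, less where a joint would pass 70% of its speed; a pose out of reach is approached as far as the arm can. A call with a gripper value outside its range is refused whole. OPENING is the closure, from -1 (fully open) to 1 (shut), set as the call begins (- or left out, the last holds). The fingers move at their own pace and stop on an object; the grip force is fixed at half the most. Time passes only in rows, so rows that repeat a pose let the fingers close. It gives the time, the measured TCP pose, the force, the opening and the grip force at its end, in the units of the state.
- read_state(): the state, without advancing time (a new reading comes with each control period).
- camera(name): name is "scene" or "side" or "wrist"; returns a dict with "frame" (384x512x3 uint8, blue, green, red), "K" (3x3 intrinsics, pixels), "R" (3x3) and "t" (3): a world point X has camera coordinates R X + t. Camera axes: x right, y down, z forward; pixel columns grow to the right and rows downward; lengths in m; the calibration is good to about 2 mm. A picture is of the moment at which its call begins. There is no depth.
- close_job(): hands the job in; it is judged then, once.
Trained networks look in the newest picture that a camera, given by its name, has taken for a name from the list of things; names that differ only in an ending like _2 or _b are one class to them, and where a whole thing is asked for, a point or a joint stands for the part that bears it (a point fixed in the world has none). Each returns a list of dicts, best first, with "p" (0 to 1); they miss things now and then, are a little off and sometimes report something else, mostly with a low value. They report only what shows in the picture. A call takes as long as a camera call.
- cut_out(camera, label): "mask" (384x512 bool, what is visible of it) and "uv" ([column, row] in pixels, amid what is visible of it).
- spot_point(camera, label): "uv" ([column, row] in pixels: a listed point, or the origin of a listed thing).
The state is a dict: "t": time; "joint_positions": joint angles; "joint_velocities": joint speeds; "joint_torque": joint torques, N m; "tcp_pos": TCP position; "tool_rot": TCP orientation; "contact_force": force on the tool from outside, world axes, zero at the start; "torque": the same for the moment, N m; "gripper_width": finger opening in m; "grip_force": force on a finger pad.
Only numpy, scipy, OpenCV 4.12 (cv2) and the standard library are available. Lean on these libraries where they do the work, as an engineer would, in place of code of your own. Each camera call takes 0.05 s, during which the arm holds its last target. There are 200 camera calls.

TASK

Use the bench brush to sweep the three aluminium scraps off the gauge's bed into its yellow catch tray, without the robot itself touching them, then stand the brush back upright on its rubber pad and let go of it. Then take the blue-capped glass cell out of the rack by its two frosted faces only, never touching the clear windows, and hold it upright in the light path: about midway between the gauge's two heads, clear of the bed, with the middle of the windows on the line between the lenses and the windows facing them squarely. Finish while still holding it there, and leave the orange-capped cell, the cast housing and the marker alone.

Things in the scene. Friction and masses are not known exactly. Their poses are not given: they have to be found in the camera images.
- gauge: Light gauge, fixed; origin on the bench under the middle of the beam. Dark steel bed 30 mm high, x = -85 to +65, y = -102 to +102 mm in its frame. On it two heads, x = -35 to +35 mm, tops 105 mm above the bench: blue lamp head at y = +52 to +102, black sensor head at y = -52 to -102. The beam runs along y from lens to lens, 75 mm above the bench.
- bed_end (a point): Middle of the bed's end edge over the tray: x = +65 mm in the gauge's frame, 30 mm above the bench. A channel 96 mm wide runs along the gauge's x over the whole bed, between two bright rails (at y = +-48 to +-52 mm, 12 mm high above the bed); at this end it is open and drops into the tray, at the other end (x = -85 mm) it is open too.
- beam_mid (a point): Middle of the beam, halfway between the lenses (each 52 mm away), 75 mm above the bench and 45 mm above the bed; axes as the gauge's, y along the beam
- tray_mid (a point): Middle of the inner floor of the yellow catch tray, 4 mm above the bench, at x = +120 mm in the gauge's frame. The tray is fixed to the gauge; inside it reaches from x = 65 to 175 and y = -58 to +58 mm, walls 22 mm high above the bench (8 mm lower than the bed), open at the top and towards the bed.
- scrap0: Chunky scrap of cast aluminium, 20 x 16 x 14 mm with a 6 mm nub on top, 15 g; origin at the centre of its main block. Starts loose on the bed in the channel, within 30 mm of the beam in the gauge's x.
- scrap1: Chunky scrap of cast aluminium, 20 x 16 x 14 mm with a 6 mm nub on top, 15 g; origin at the centre of its main block. Starts loose on the bed in the channel, within 30 mm of the beam in the gauge's x.
- scrap2: Chunky scrap of cast aluminium, 20 x 16 x 14 mm with a 6 mm nub on top, 15 g; origin at the centre of its main block. Starts loose on the bed in the channel, within 30 mm of the beam in the gauge's x.
- brush: Block brush standing on its stiff bristles: bristles 22 (x) x 84 (y) x 42 mm high, treated as rigid, and on them a wooden block 30 (x) x 84 (y) x 30 mm, from 42 to 72 mm high; about 120 g. Origin under the middle of the bristles; gripped across x on the wooden block. Starts standing on the pad.
- pad: Black rubber pad for the brush, 80 (x) x 130 (y) x 4 mm, fixed flat on the bench; origin at the centre of its underside. It lies on one side of the gauge and the rack on the other.
- rack: Grey cell rack, 150 (x) x 60 (y) x 14 mm, fixed; origin at the centre of its underside. Two square pockets at x = -40 and +40 mm, 33 mm wide, 8 mm deep (floor 6 mm above the bench). Either cell may be in either pocket.
- sample: Blue-capped glass cell, 30 x 30 x 66 mm plus a cap 22 x 22 x 8 mm on top, about 90 g; origin at the centre of its underside, z up. Frosted (white, opaque) faces at its x = +-15 mm, 30 mm wide; clear (see-through) windows at its y = +-15 mm. Starts upright in a rack pocket, frosted faces towards the rack's long sides (+-y of the rack).
- sample_window (a point): Centre of the sample cell, at the middle of its clear windows, 28 mm above its underside
- spare: The orange-capped cell, otherwise the same as the sample cell; in the other pocket. To be left alone.
- housing: Cast aluminium housing, about 125 mm across its three lugs and 44 mm high, 0.6 kg; origin at the centre of its underside. To be left alone.
- marker: Blue and white marker, 130 x 14 x 14 mm, lying along its x; origin at the centre of its underside. To be left alone.

How it is judged:
By the outcome, as a careful person would: the job done as asked, in the order asked, and still so for the second after the job is handed in, while the arm keeps its last pose, push and grip.
It also fails if it takes over 64 s, if anything falls off the work surface, if the arm or the gripper's body presses on something with over 40 N, if the wrist force passes 120 N, or if a joint passes its speed limit or range.

## Working session

There is one attempt and no reset: what is moved stays moved. The work goes in short steps, Python scripts to look and compute and a shell command to move; the robot and the scene stay as the last step left them, time stands still between calls to the robot, and variables do not carry over. Pictures are saved under pics/ and viewed, at most 10 in all, crops included, and the job is handed in when it is done.

```bash
mkdir -p pics; ls; python3 - <<'E'
from bench import *
import cv2
s=read_state();print(s['t'],s['tcp_pos'],s['tool_rot'],hold_point_z)
for c in ['scene','side']:
    d=camera(c);cv2.imwrite(f'pics/{c}0.png',d['frame']);print(c,(-d['R'].T@d['t']).round(3))
    for l in ['gauge','bed_end','beam_mid','tray_mid','scrap0','brush','pad','rack','sample','sample_window','spare','housing','marker']:
        print(l,[(round(float(r['p']),2),[int(v) for v in r['uv']]) for r in spot_point(c,l)[:4]])
E
```

```text
pics
0.0 [5.99634059e-01 2.30164280e-05 4.03845586e-01] [-3.13972081e+00 -1.85124608e-04  1.57080187e+00] 0.1547
scene [ 1.174 -0.155  0.91 ]
gauge [(0.7, [246, 197])]
bed_end [(0.74, [139, 206])]
beam_mid [(0.91, [247, 176])]
tray_mid [(0.75, [258, 231])]
scrap0 [(0.49, [245, 183]), (0.48, [258, 180]), (0.38, [232, 183])]
brush [(0.84, [329, 154]), (0.32, [257, 228])]
pad [(0.92, [329, 156]), (0.16, [128, 192])]
rack [(0.83, [138, 206])]
sample [(0.83, [134, 196])]
sample_window []
spare [(0.9, [148, 218]), (0.42, [380, 224])]
housing [(0.62, [128, 191]), (0.61, [150, 292]), (0.48, [234, 184])]
marker [(0.55, [383, 226])]
side [0.279 0.483 0.784]
gauge [(0.79, [270, 220])]
bed_end [(0.92, [249, 196])]
beam_mid [(0.66, [274, 195])]
tray_mid [(0.55, [233, 195]), (0.18, [350, 150])]
scrap0 [(0.56, [231, 195]), (0.55, [275, 210]), (0.5, [283, 197])]
brush [(0.87, [232, 319])]
pad [(0.68, [319, 144]), (0.56, [234, 318])]
rack [(0.79, [332, 150])]
sample [(0.74, [347, 154])]
sample_window [(0.63, [349, 149])]
spare [(0.69, [320, 144]), (0.51, [348, 146]), (0.42, [277, 210])]
housing [(0.72, [265, 122])]
marker [(0.95, [128, 274]), (0.3, [284, 202])]
```

```bash
python3 - <<'E'
import cv2
for c in ['scene','side']:
    cv2.imwrite(f'pics/{c}0b.png',cv2.resize(cv2.imread(f'pics/{c}0.png')[60:360,60:460],None,fx=2,fy=2,interpolation=cv2.INTER_CUBIC))
E
```

```text
(no output)
```

View pics/scene0b.png

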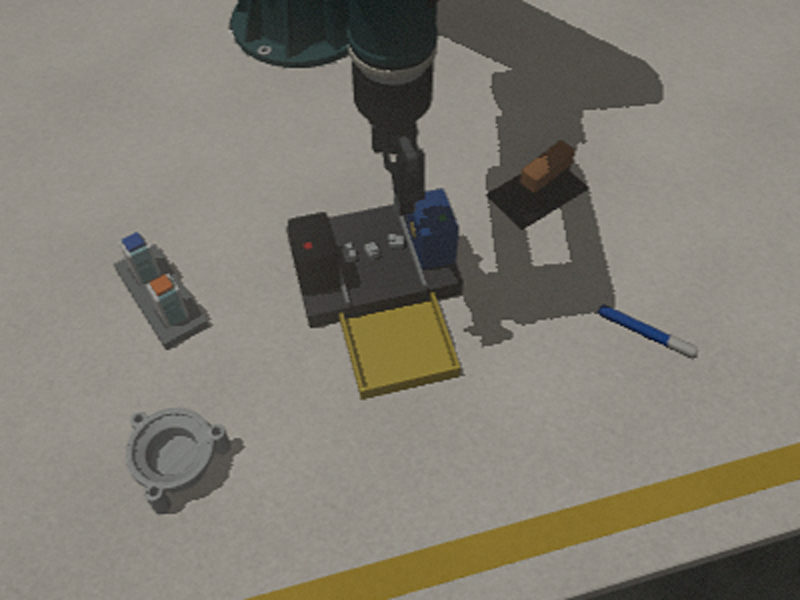

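View pics/side0b.png

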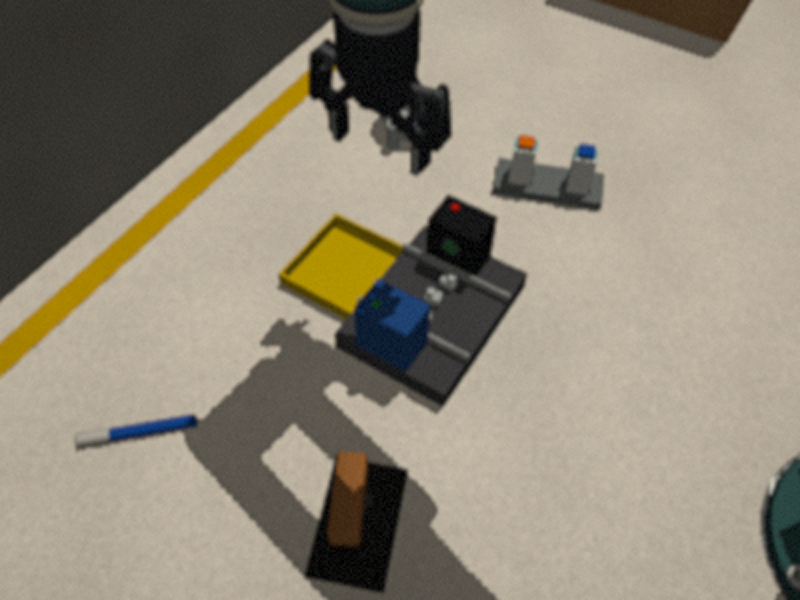

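The scene view shows the gauge in the middle with the tray away from the robot. Three scraps lie between the heads at crop (348,250), (372,248) and (396,240). The brush and pad are on the right, the rack on the left with the blue cap nearer the robot, the housing lower left and the marker on the right. The side view agrees: brush at (348,500), blue cap at (587,152).

```bash
cat > lib.py <<'E'
import numpy as np, cv2
from scipy.optimize import least_squares
from bench import *
def proj(d,X):
    c=np.asarray(X)@d['R'].T+d['t']; p=c@d['K'].T; return p[:,:2]/p[:,2:]
def place(q,P):
    x,y,a=q; P=np.asarray(P,float); c,s=np.cos(a),np.sin(a)
    return np.c_[x+c*P[:,0]-s*P[:,1], y+s*P[:,0]+c*P[:,1], P[:,2]]
def fit(obs,q0):  # obs: list of (cam, pts mm, uv)
    f=lambda q: np.concatenate([(proj(d,place(q,np.array(P)/1e3))-np.array(uv)).ravel() for d,P,uv in obs])
    r=least_squares(f,q0,loss='soft_l1'); return r.x,r.fun and 0 if False else r.fun
def onplane(d,uv,z):
    ray=d['R'].T@np.linalg.solve(d['K'],[uv[0],uv[1],1]); o=-d['R'].T@d['t']; return o+ray*(z-o[2])/ray[2]
def tomove(pos):  # world grasp/TCP pos -> tool shift
    pass
E
python3 - <<'E'
from lib import *
S=camera('scene');D=camera('side')
u=lambda l:np.array(l)/2+60
def go(n,q0,a,b):
    q,r=fit([(S,[p for p,_ in a],u([v for _,v in a])),(D,[p for p,_ in b],u([v for _,v in b]))],q0)
    print(n,q.round(4),np.degrees(q[2]).round(1),'res',r.round(1).reshape(-1,2).tolist()); return q
g=go('gauge',[.6,0,0],[((65,102,30),(462,281)),((65,-102,30),(308,316)),((178,-61,22),(361,390)),((178,61,22),(461,368))],
 [((-85,-102,30),(525,272)),((-85,102,30),(443,390)),((65,102,30),(338,335)),((178,-61,22),(337,216)),((178,61,22),(281,275))])
p=go('pad',[.5,.3,0],[((-40,-65,4),(487,193)),((40,-65,4),(524,227)),((40,65,4),(588,186))],[((-40,-65,4),(407,469)),((-40,65,4),(383,588)),((40,65,4),(308,575))])
for c,d in [('scene',S),('side',D)]:
    for l in ['brush','sample','spare','scrap0']:
        for r in cut_out(c,l)[:4]:
            if r['p']<.3: continue
            m=r['mask'].astype(np.uint8); cn=max(cv2.findContours(m,0,2)[0],key=cv2.contourArea)
            print(c,l,round(float(r['p']),2),np.round(r['uv']),m.sum(),[np.round(v,1).tolist() for v in cv2.minAreaRect(cn)[:2]])
    for l,z in [('sample',.006),('spare',.006),('rack',0),('brush',.004),('scrap0',.037)]:
        for r in spot_point(c,l)[:3]: print(c,l,round(float(r['p']),2),onplane(d,r['uv'],z).round(3))
E
```

```text
gauge [ 5.381e-01 -8.700e-03  3.000e-04] 0.0 res [[0.3, 0.2], [-0.5, 0.5], [0.1, 0.3], [-1.0, -0.8], [1.8, 0.3], [1.9, 3.0], [-1.8, -0.0], [-0.9, -1.2], [-1.0, -0.2]]
pad [0.4642 0.2524 0.3831] 21.9 res [[-1.4, 1.3], [-1.1, 1.7], [0.2, 0.9], [0.3, -0.6], [1.0, 2.7], [-2.0, 1.5]]
scene brush 0.59 [332. 148.] 617 [[332.1, 147.5], [19.0, 40.2]]
scene sample 0.57 [130. 186.] 347 [[129.7, 188.4], [25.5, 14.3]]
scene spare 0.9 [142. 210.] 367 [[142.8, 209.6], [25.0, 16.1]]
scene scrap0 0.53 [247. 182.] 50 [[246.0, 185.0], [8.0, 6.0]]
scene scrap0 0.5 [235. 186.] 46 [[234.5, 186.0], [8.0, 5.0]]
scene scrap0 0.48 [258. 177.] 60 [[257.5, 180.0], [8.0, 7.0]]
scene scrap0 0.45 [141. 211.] 336 [[143.9, 209.8], [24.6, 14.3]]
scene sample 0.88 [ 0.475 -0.3    0.006]
scene spare 0.74 [ 0.545 -0.278  0.006]
scene rack 0.6 [ 0.495 -0.291  0.   ]
scene brush 0.72 [0.47  0.257 0.004]
scene scrap0 0.58 [0.523 0.033 0.037]
scene scrap0 0.58 [ 0.53  -0.044  0.037]
scene scrap0 0.38 [ 0.52  -0.011  0.037]
side brush 0.85 [233. 313.] 860 [[233.1, 312.5], [16.7, 54.8]]
side brush 0.49 [334. 152.] 700 [[334.5, 151.5], [54.1, 18.5]]
side spare 0.66 [321. 137.] 270 [[321.2, 139.2], [11.3, 24.7]]
side scrap0 0.4 [274. 211.] 61 [[276.2, 208.1], [8.5, 7.2]]
side sample 0.7 [ 0.469 -0.306  0.006]
side spare 0.64 [ 0.547 -0.293  0.006]
side rack 0.94 [ 0.509 -0.295  0.   ]
side brush 0.67 [0.479 0.262 0.004]
side scrap0 0.59 [ 0.533 -0.04   0.037]
side scrap0 0.47 [0.537 0.002 0.037]
```

```bash
python3 -m crank '0.04 -0.02 0 -4;0.08 -0.04 0 -8;0.12 -0.06 0 -12;0.16 -0.08 0 -16;0.20 -0.10 0 -20;0.24 -0.12 0 -22;0.256 -0.128 0 -22;0.256 -0.128 0 -22;0.256 -0.128 0 -22' -1; python3 - <<'E'
from lib import *
d=camera('wrist');cv2.imwrite('pics/w1.png',d['frame']);print((-d['R'].T@d['t']).round(3),d['R'].round(2).tolist(),d['K'][0,0])
for l in ['brush','pad']:
    for r in spot_point('wrist',l)[:2]: print(l,r['p'],r['uv'],onplane(d,r['uv'],.004 if l=='brush' else 0).round(4))
for r in cut_out('wrist','brush')[:1]:
    m=r['mask'].astype(np.uint8); cn=max(cv2.findContours(m,0,2)[0],key=cv2.contourArea); print(r['p'],cv2.minAreaRect(cn))
E
```

```text
t: 3.3
tcp_pos: [0.472, 0.256, 0.4048]
tool_rot: [3.141, 0.001, 1.956]
contact_force: [0.6, 0.1, 0.6]
gripper_width: 0.0858
grip_force: 0.0
[0.444 0.33  0.373] [[0.93, 0.38, 0.0], [0.36, -0.88, 0.31], [0.12, -0.28, -0.95]] 303.5051519731975
brush 0.84 [255.6, 164.4] [0.4752 0.2563 0.004 ]
pad 0.79 [248.7, 162.2] [0.4665 0.2549 0.    ]
pad 0.2 [258.4, 161.6] [0.4775 0.2602 0.    ]
0.75 ((254.09754943847656, 172.8780517578125), (86.1365966796875, 30.037376403808594), 83.6598129272461)
```

View pics/w1.png

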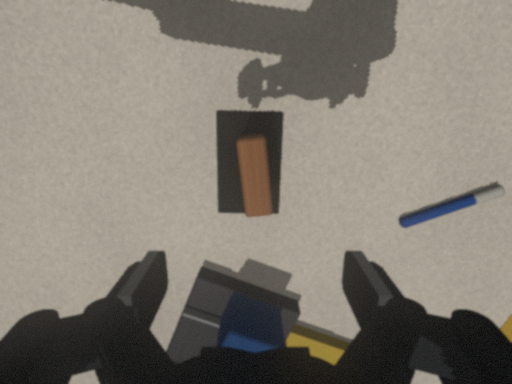

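The wrist view shows the brush top with corners at (238,136), (264,135), (271,213), (247,216). The pad corners are (217,111), (283,111), (279,213), (219,212).

```bash
python3 - <<'E'
from lib import *
d=camera('wrist');s=read_state()
for n,h,P,uv in [('brush',(15,42),76,[(238,136),(264,135),(271,213),(247,216)]),('pad',(40,65),4,[(217,111),(283,111),(280,213),(219,212)])]:
    a,b=h; pts=[(-a,b,P),(a,b,P),(a,-b,P),(-a,-b,P)]
    q,r=fit([(d,pts,uv)],[.47,.255,.3]); print(n,q.round(4),np.degrees(q[2]),r.round(1))
    R=cv2.Rodrigues(np.zeros(3))[0]
    t=s['tool_rot'][2]; R=np.array([[np.cos(t),np.sin(t)],[np.sin(t),-np.cos(t)]])
    print('tool shift',R.T@(q[:2]-s['tcp_pos'][:2]),'turn',np.degrees(t)-90-np.degrees(q[2]))
E
```

```text
brush [0.4738 0.258  0.48  ] 27.499291566277282 [-2.4  0.1  2.4 -1.9  2.2  0.8 -2.2  0.4]
tool shift [0.00232408 0.00226509] turn -5.593770637340715
pad [0.4691 0.2524 0.3748] 21.471889472289625 [-1.2 -1.   1.  -0.4  0.2  0.8 -0.1  1.4]
tool shift [-0.00115736 -0.00424199] turn 0.4336314566469426
```

```bash
python3 -m crank '0.002 0.002 0.03 -5.5;0.002 0.002 0.07 -5.5;0.002 0.002 0.11 -5.5;0.002 0.002 0.14 -5.5;0.002 0.002 0.165 -5.5;0.002 0.002 0.18 -5.5;0.002 0.002 0.185 -5.5;0.002 0.002 0.185 -5.5' -1; python3 -m crank '0 0 0 0;0 0 0 0;0 0 0 0;0 0 0 0;0 0 0 0;0 0 0 0;0 0 0 0' 1
```

```text
t: 4.35
tcp_pos: [0.4733, 0.2581, 0.2192]
tool_rot: [-3.14, -0.0, 2.05]
contact_force: [0.5, 1.1, 0.6]
gripper_width: 0.0851
grip_force: 0.0
t: 5.05
tcp_pos: [0.473, 0.2586, 0.2205]
tool_rot: [3.141, 0.0, 2.051]
contact_force: [-1.5, -0.8, 5.6]
gripper_width: 0.0294
grip_force: 59.0
```

```bash
python3 -m crank '0 0 -0.02 0;0 0 -0.05 0;0 0 -0.09 0;0 0 -0.13 0;0 0 -0.16 0;0 0 -0.18 0;0 0 -0.18 0'; python3 -m crank '-0.03 -0.009 0 4;-0.07 -0.02 0 9;-0.11 -0.032 0 14;-0.15 -0.044 0 19;-0.19 -0.055 0 24;-0.22 -0.064 0 27.5;-0.245 -0.071 0 27.5;-0.245 -0.071 0 27.5;-0.245 -0.071 0 27.5'; python3 - <<'E'
from lib import *
d=camera('wrist');cv2.imwrite('pics/w2.png',d['frame'])
for l,z in [('bed_end',.03),('beam_mid',.075),('tray_mid',.004),('gauge',0),('scrap0',.037)]:
    for r in spot_point('wrist',l)[:3]: print(l,round(float(r['p']),2),np.round(r['uv']),onplane(d,r['uv'],z).round(4))
E
```

```text
t: 5.75
tcp_pos: [0.4739, 0.259, 0.4028]
tool_rot: [3.135, 0.001, 2.051]
contact_force: [-0.0, -0.4, -1.6]
gripper_width: 0.0291
grip_force: 59.5
t: 6.65
tcp_pos: [0.5227, 0.0082, 0.3982]
tool_rot: [-3.139, -0.001, 1.569]
contact_force: [-0.7, 0.1, -1.7]
gripper_width: 0.0294
grip_force: 59.6
bed_end 0.56 [328. 187.] [ 0.6078 -0.0111  0.03  ]
beam_mid 0.59 [272. 198.] [ 0.5408 -0.0091  0.075 ]
beam_mid 0.52 [261. 155.] [0.5292 0.0342 0.075 ]
tray_mid 0.74 [368. 176.] [ 0.6625 -0.0047  0.004 ]
gauge 0.89 [266. 176.] [ 0.5379 -0.0053  0.    ]
scrap0 0.54 [260. 153.] [0.5286 0.0293 0.037 ]
```

View pics/w2.png

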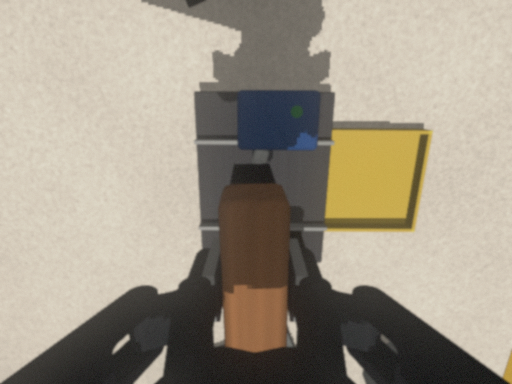

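The wrist view shows bed corners at (195,92) and (334,93), rail ends at (197,141)-(330,143) and (201,228)-(326,228), and tray corners at (431,130) and (414,229). The brush hangs upright in the gripper and hides two of the scraps.

```bash
python3 - <<'E'
from lib import *
d=camera('wrist');s=read_state()
P=[(-85,102,30),(65,102,30),(-85,50,42),(65,50,42),(-85,-50,42),(65,-50,42),(178,61,22),(178,-61,22)]
uv=[(195,92),(334,93),(197,142),(330,143),(201,228),(326,228),(431,130),(414,229)]
q,r=fit([(d,P,uv)],[.538,-.009,0]); print(q.round(4),np.degrees(q[2]).round(2),r.round(1).reshape(-1,2).tolist())
t=s['tool_rot'][2]; R=np.array([[np.cos(t),np.sin(t)],[np.sin(t),-np.cos(t)]])
print(s['tcp_pos'],s['tool_rot'])
for gx in (-70,0,75):
    w=place(q,[(gx/1e3,0,0)])[0]; print(gx,w.round(4),'shift',(R.T@(w[:2]-s['tcp_pos'][:2])).round(4),'turn',(np.degrees(t-q[2])-90).round(1))
b=[*s['tcp_pos'][:2],t-np.pi/2]; z0=s['tcp_pos'][2]*1e3-216.5
print(proj(d,place(b,np.array([(-11,42,z0),(11,42,z0),(-15,42,z0+42),(15,42,z0+42),(-15,42,z0+72),(15,42,z0+72),(-15,-42,z0+72),(15,-42,z0+72)])/1e3)).round().tolist())
E
```

```text
[ 0.5445 -0.0076  0.0035] 0.2 [[-1.9, -0.3], [1.3, -1.5], [-3.0, 0.8], [4.2, -0.4], [-1.7, 0.6], [1.4, 0.4], [0.3, 0.1], [-0.1, 0.8]]
[0.52307563 0.00926212 0.39961412] [-3.14138672e+00 -8.99931470e-05  1.57204081e+00]
-70 [ 0.4745 -0.0079  0.    ] shift [-0.0171 -0.0486] turn -0.1
0 [ 0.5445 -0.0076  0.    ] shift [-0.0169  0.0214] turn -0.1
75 [ 0.6195 -0.0074  0.    ] shift [-0.0167  0.0964] turn -0.1
[[235.0, 161.0], [271.0, 161.0], [222.0, 178.0], [283.0, 178.0], [214.0, 198.0], [290.0, 198.0], [221.0, 365.0], [284.0, 365.0]]
```

```bash
python3 -m crank '-0.008 -0.024 0 0;-0.016 -0.048 0 0;-0.016 -0.048 0 0;-0.016 -0.048 0.04 0;-0.016 -0.048 0.08 0;-0.016 -0.048 0.11 0;-0.016 -0.048 0.13 0;-0.016 -0.048 0.142 0;-0.016 -0.048 0.147 0;-0.016 -0.048 0.15 0;-0.016 -0.048 0.15 0'; python3 - <<'E'
from lib import *
print(read_state()['tcp_pos'])
S=camera('scene');cv2.imwrite('pics/s2.png',cv2.resize(S['frame'][130:280,160:360],None,fx=4,fy=4,interpolation=cv2.INTER_CUBIC))
E
```

```text
t: 8.1
tcp_pos: [0.4757, -0.0074, 0.2499]
tool_rot: [3.141, 0.0, 1.571]
contact_force: [0.1, -0.1, -2.1]
gripper_width: 0.0291
grip_force: 59.6
[ 0.47568375 -0.00738769  0.24991921]
```

View pics/s2.png

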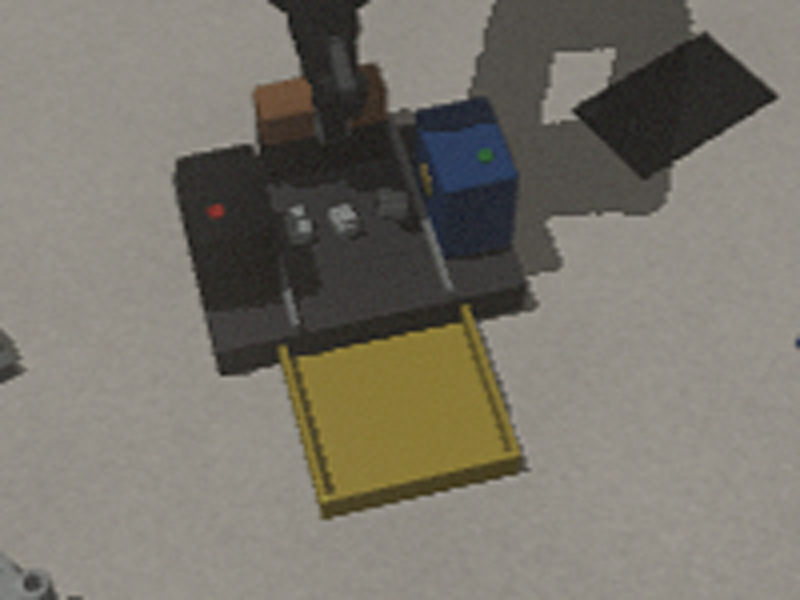

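The scene view shows the brush in the channel behind all three scraps, at (300,222), (343,218) and (392,203), centred between the rails.

```bash
python3 -m crank '0 0 0.0015 0;0 0.008 0.0015 0;0 0.016 0.0015 0;0 0.024 0.0015 0;0 0.032 0.0015 0;0 0.04 0.0015 0;0 0.048 0.0015 0;0 0.056 0.0015 0;0 0.064 0.0015 0;0 0.072 0.0015 0'; python3 -m crank '0 0.008 0 0;0 0.016 0 0;0 0.024 0 0;0 0.032 0 0;0 0.04 0 0;0 0.048 0 0;0 0.056 0 0;0 0.064 0 0;0 0.072 0 0;0 0.08 0 0;0 0.08 0 0'; python3 - <<'E'
from lib import *
print(read_state()['tcp_pos'])
S=camera('scene');cv2.imwrite('pics/s3.png',cv2.resize(S['frame'][130:280,160:360],None,fx=4,fy=4,interpolation=cv2.INTER_CUBIC))
E
```

```text
t: 9.15
tcp_pos: [0.5479, -0.0075, 0.2481]
tool_rot: [-3.141, -0.0, 1.571]
contact_force: [-0.7, -0.4, -1.7]
gripper_width: 0.0296
grip_force: 59.6
t: 10.25
tcp_pos: [0.6286, -0.0076, 0.2483]
tool_rot: [3.14, 0.0, 1.571]
contact_force: [-0.4, -0.3, -1.9]
gripper_width: 0.0296
grip_force: 59.6
[ 0.62860966 -0.00761534  0.24831469]
```

View pics/s3.png

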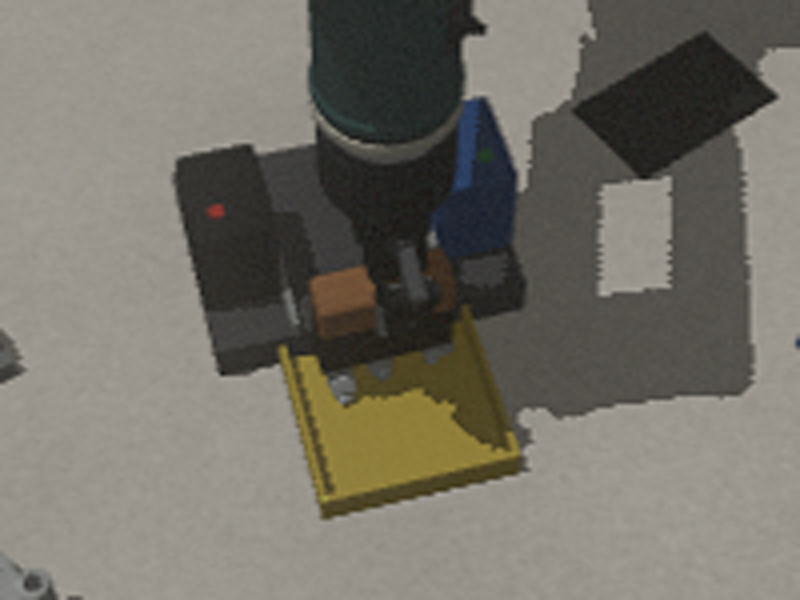

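All three scraps sit past the bed edge in the tray, at (343,388), (382,368) and (437,353). I'll lift away and check.

```bash
python3 -m crank '0 0 -0.02 0;0 0 -0.05 0;0 0 -0.09 0;0 0 -0.13 0;0 0 -0.15 0;0 0 -0.15 0'; python3 -m crank '0.03 -0.018 0 0;0.065 -0.04 0 -4;0.1 -0.062 0 -8;0.135 -0.083 0 -12;0.17 -0.105 0 -16;0.2 -0.123 0 -20;0.23 -0.142 0 -21.5;0.26 -0.16 0 -21.5;0.26 -0.16 0 -21.5;0.26 -0.16 0 -21.5'; python3 - <<'E'
from lib import *
s=read_state();print(s['tcp_pos'],np.degrees(s['tool_rot']))
S=camera('scene');D=camera('side')
a=S['frame'][150:260,180:310];b=D['frame'][140:250,180:310]
cv2.imwrite('pics/s4.png',cv2.resize(np.hstack([a,b]),None,fx=3,fy=3,interpolation=cv2.INTER_CUBIC))
for c,d in [('scene',S),('side',D)]:
    print(c,[(round(float(r['p']),2),onplane(d,r['uv'],.011).round(3)) for r in spot_point(c,'scrap0')[:4]])
E
```

```text
t: 10.9
tcp_pos: [0.628, -0.0076, 0.4019]
tool_rot: [3.135, 0.001, 1.571]
contact_force: [1.1, -0.2, -1.9]
gripper_width: 0.0292
grip_force: 59.7
t: 11.9
tcp_pos: [0.4662, 0.2527, 0.3966]
tool_rot: [-3.139, 0.0, 1.948]
contact_force: [-0.2, -0.4, -1.6]
gripper_width: 0.0293
grip_force: 59.5
[0.46621161 0.25267026 0.39664742] [-1.79838753e+02  2.32051295e-02  1.11615807e+02]
scene [(0.62, array([0.611, 0.035, 0.011])), (0.49, array([ 0.614, -0.019,  0.011])), (0.47, array([ 0.631, -0.036,  0.011]))]
side []
```

View pics/s4.png

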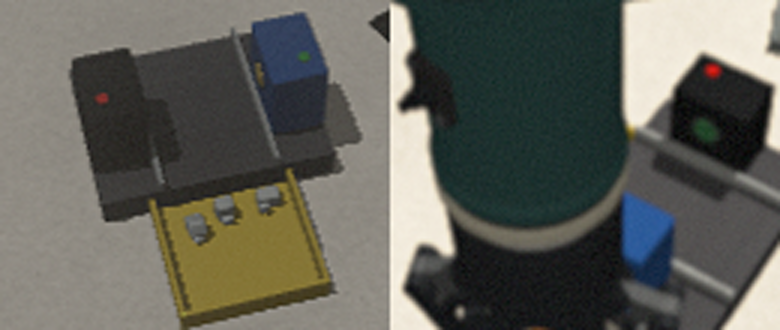

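The bed is empty and all three scraps lie in the tray. Now I'll set the brush down.

```bash
python3 -m crank '0.001 0.002 0.03 0;0.001 0.002 0.07 0;0.001 0.002 0.11 0;0.001 0.002 0.14 0;0.001 0.002 0.16 0;0.001 0.002 0.168 0;0.001 0.002 0.173 0;0.001 0.002 0.1755 0;0.001 0.002 0.1765 0;0.001 0.002 0.1765 0'
```

```text
t: 13.1
tcp_pos: [0.4692, 0.2543, 0.2225]
tool_rot: [3.14, -0.0, 1.946]
contact_force: [0.2, 0.7, -1.5]
gripper_width: 0.0291
grip_force: 59.6
```

```bash
python3 -m crank '0 0 0.001 0;0 0 0.002 0;0 0 0.0025 0;0 0 0.0025 0'
```

```text
t: 13.5
tcp_pos: [0.4689, 0.2543, 0.2205]
tool_rot: [3.14, 0.0, 1.946]
contact_force: [-2.1, -1.3, 9.9]
gripper_width: 0.0293
grip_force: 60.8
```

```bash
python3 -m crank '0 0 0 0;0 0 0 0;0 0 0 0;0 0 0 0;0 0 -0.03 0;0 0 -0.07 0;0 0 -0.11 0;0 0 -0.15 0;0 0 -0.18 0;0 0 -0.18 0' -1; python3 -m crank '-0.02 -0.007 0 6;-0.06 -0.02 0 14;-0.1 -0.033 0 22;-0.145 -0.048 0 30;-0.19 -0.063 0 38;-0.235 -0.078 0 46;-0.28 -0.092 0 54;-0.325 -0.107 0 62;-0.37 -0.122 0 70;-0.415 -0.137 0 78;-0.46 -0.152 0 86;-0.5 -0.165 0 94'; python3 -m crank '-0.027 -0.009 0 3.5;-0.027 -0.009 0 3.5;-0.027 -0.009 0 3.5'; python3 - <<'E'
from lib import *
s=read_state();print(s['tcp_pos'],np.degrees(s['tool_rot']))
d=camera('wrist');cv2.imwrite('pics/w5.png',d['frame'])
S=camera('scene');cv2.imwrite('pics/s5.png',S['frame'])
print('brush',[(r['p'],onplane(S,r['uv'],.004)) for r in spot_point('scene','brush')[:1]])
for l,z in [('sample',.006),('spare',.006),('rack',0),('sample_window',.034)]:
    for r in spot_point('wrist',l)[:2]: print(l,round(float(r['p']),2),np.round(r['uv']),onplane(d,r['uv'],z).round(4))
E
```

```text
t: 14.5
tcp_pos: [0.4702, 0.2548, 0.4038]
tool_rot: [3.133, 0.0, 1.946]
contact_force: [1.1, -0.3, -0.0]
gripper_width: 0.0853
grip_force: 0.0
t: 15.7
tcp_pos: [0.4979, -0.2738, 0.398]
tool_rot: [-3.141, 0.001, 0.299]
contact_force: [0.6, 1.1, -0.4]
gripper_width: 0.0853
grip_force: 0.0
t: 16.0
tcp_pos: [0.4694, -0.271, 0.3982]
tool_rot: [-3.14, 0.001, 0.244]
contact_force: [0.6, -0.0, 0.6]
gripper_width: 0.0852
grip_force: 0.0
[ 0.46942119 -0.27095748  0.39818192] [-1.79902741e+02  5.51733213e-02  1.39803033e+01]
brush [(0.67, array([0.45450419, 0.25025519, 0.004     ]))]
spare 0.64 [280. 168.] [ 0.4741 -0.3007  0.006 ]
spare 0.55 [277. 102.] [ 0.5467 -0.2761  0.006 ]
rack 0.64 [276. 138.] [ 0.5072 -0.2866  0.    ]
sample_window 0.66 [282. 172.] [ 0.476  -0.2994  0.034 ]
```

```bash
python3 - <<'E'
import cv2,numpy as np
a=cv2.resize(cv2.imread('pics/w5.png')[60:260,200:360],None,fx=3,fy=3,interpolation=2)
b=cv2.resize(cv2.imread('pics/s5.png')[100:200,280:380],None,fx=3,fy=3,interpolation=2)
b=cv2.copyMakeBorder(b,0,300,0,0,0);cv2.imwrite('pics/v5.png',np.hstack([a,b]))
E
```

```text
(no output)
```

View pics/v5.png

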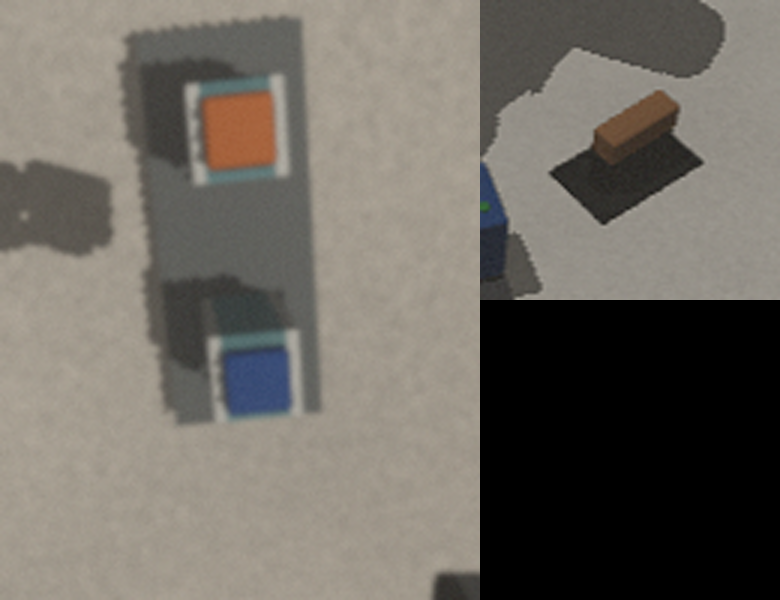

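The brush stands upright on its pad. The rack corners are at crop (127,35), (301,18), (320,411), (178,422), with the blue cap at (258,382), the orange cap at (240,130), and the white frosted faces on the rack's long sides.

```bash
python3 - <<'E'
from lib import *
d=camera('wrist');s=read_state()
u=np.array([(127,35),(301,18),(320,411),(178,422),(258,382),(240,130)])/3+[200,60]
P=[(75,30,14),(75,-30,14),(-75,-30,14),(-75,30,14),(-40,0,80),(40,0,80)]
q,r=fit([(d,P,u)],[.508,-.29,.25]);print(q,np.degrees(q[2]),r.round(1))
q2,r2=fit([(d,P[4:],u[4:])],[.508,-.29,.25]);print('caps',q2,np.degrees(q2[2]))
# pocket pitch edges of cell top (z=72): frosted outer edges
c=onplane(d,u[4],.08);print('cap',c, onplane(d,u[5],.08))
L=onplane(d,np.array([208,378])/3+[200,60],.072);Rr=onplane(d,np.array([302,378])/3+[200,60],.072);print('frosted mid',(L+Rr)/2,np.linalg.norm(L-Rr))
t=s['tool_rot'][2]; R=np.array([[np.cos(t),np.sin(t)],[np.sin(t),-np.cos(t)]])
for w in (place(q,[(-.04,0,0)])[0],c):print(w.round(4),'shift',(R.T@(w[:2]-s['tcp_pos'][:2])).round(4),'turn',np.degrees(t-q[2]).round(1))
E
```

```text
[ 0.51046908 -0.28756365  0.35166109] 20.14869639106755 [ 2.3 -0.  -0.4 -0.6  0.5 -0.1 -0.8  1.1  0.   0.1 -0.4  0. ]
caps [ 0.51054075 -0.28772634  0.34652988] 19.85469969282729
cap [ 0.47296202 -0.30129491  0.08      ] [ 0.54813209 -0.27415327  0.08      ]
frosted mid [ 0.47199133 -0.30133891  0.072     ] 0.03178343108496438
[ 0.4729 -0.3013  0.    ] shift [-0.005   0.0304] turn -6.1
[ 0.473  -0.3013  0.08  ] shift [-0.005   0.0303] turn -6.1
```

```bash
python3 -m crank '-0.002 0.015 0 -4;-0.005 0.03 0 -6;-0.005 0.03 0 -6;-0.005 0.03 0 -6' -1; python3 - <<'E'
from lib import *
s=read_state();print(s['tcp_pos'],np.degrees(s['tool_rot']))
E
python3 -m crank '0 0 0.03 0;0 0 0.07 0;0 0 0.11 0;0 0 0.14 0;0 0 0.165 0;0 0 0.18 0;0 0 0.188 0;0 0 0.191 0;0 0 0.191 0;0 0 0.191 0'
```

```text
t: 16.8
tcp_pos: [0.4724, -0.3011, 0.3991]
tool_rot: [-3.141, 0.0, 0.348]
contact_force: [-0.7, 0.2, 0.4]
gripper_width: 0.0856
grip_force: 0.0
[ 0.47244432 -0.30110867  0.39907479] [-1.79964948e+02  1.02236248e-03  1.99165808e+01]
t: 17.8
tcp_pos: [0.4728, -0.3015, 0.2091]
tool_rot: [3.14, -0.001, 0.349]
contact_force: [-0.5, -0.2, -0.3]
gripper_width: 0.0854
grip_force: 0.0
```

```bash
python3 -m crank '0 0 0 0;0 0 0 0;0 0 0 0;0 0 0 0;0 0 0 0;0 0 0 0;0 0 0 0' 1; python3 -m crank '0 0 -0.004 0;0 0 -0.01 0;0 0 -0.02 0;0 0 -0.04 0;0 0 -0.07 0;0 0 -0.11 0;0 0 -0.14 0;0 0 -0.15 0;0 0 -0.15 0'; python3 - <<'E'
from lib import *
s=read_state();print(s['tcp_pos'],np.degrees(s['tool_rot']))
d=camera('wrist');cv2.imwrite('pics/w6.png',d['frame'])
E
```

```text
t: 18.5
tcp_pos: [0.4725, -0.3014, 0.2085]
tool_rot: [3.141, -0.0, 0.349]
contact_force: [-0.6, 0.5, 5.9]
gripper_width: 0.0295
grip_force: 59.5
t: 19.4
tcp_pos: [0.4728, -0.3017, 0.36]
tool_rot: [3.138, -0.002, 0.349]
contact_force: [0.1, 1.3, -1.6]
gripper_width: 0.0295
grip_force: 59.3
[ 0.47276918 -0.30165262  0.35998514] [ 1.79814585e+02 -1.05614006e-01  2.00002836e+01]
```

View pics/w6.png

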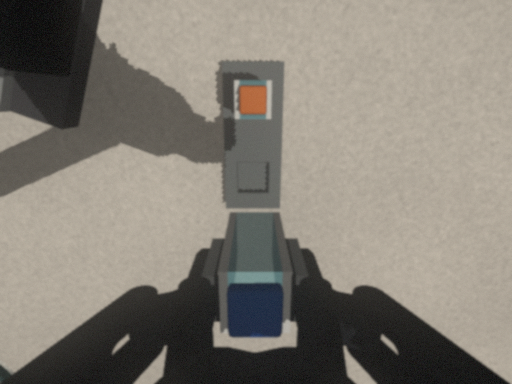

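The cell is held upright by its frosted sides and its pocket is empty. Next I'll move above the gauge and refine its pose.

```bash
python3 -m crank '0.01 -0.015 -0.02 -5;0.025 -0.04 -0.04 -12;0.042 -0.065 -0.05 -20;0.06 -0.092 -0.05 -28;0.077 -0.118 -0.05 -36;0.094 -0.144 -0.05 -44;0.111 -0.17 -0.05 -52;0.128 -0.196 -0.05 -60;0.145 -0.222 -0.05 -66;0.16 -0.245 -0.05 -70;0.17 -0.26 -0.05 -70;0.17 -0.26 -0.05 -70'; python3 -m crank '0 0 0 0;0 0 0 0;0 0 0 0'; python3 - <<'E'
from lib import *
s=read_state();print(s['tcp_pos'],np.degrees(s['tool_rot']),s['joint_positions'])
d=camera('wrist');cv2.imwrite('pics/w7.png',cv2.resize(d['frame'][60:300,140:460],None,fx=2.5,fy=2.5,interpolation=2))
for l,z in [('bed_end',.03),('beam_mid',.075),('tray_mid',.004),('gauge',0)]:
    for r in spot_point('wrist',l)[:1]: print(l,round(float(r['p']),2),np.round(r['uv']),onplane(d,r['uv'],z).round(4))
E
```

```text
t: 20.65
tcp_pos: [0.5429, 0.0031, 0.4058]
tool_rot: [-3.137, -0.001, 1.573]
contact_force: [-0.6, -0.1, -0.9]
gripper_width: 0.0295
grip_force: 59.3
t: 20.95
tcp_pos: [0.543, 0.0002, 0.4077]
tool_rot: [-3.14, 0.0, 1.57]
contact_force: [0.3, 0.3, -1.2]
gripper_width: 0.0296
grip_force: 59.3
[5.42993612e-01 1.84888753e-04 4.07685983e-01] [-1.79937300e+02  1.05325093e-02  8.99311801e+01] [-1.26773443e-01  2.74567919e-01  1.62910080e+00 -3.37864063e-04
  1.23898663e+00 -1.25461978e-01]
bed_end 0.88 [308. 178.] [ 0.6064 -0.0116  0.03  ]
beam_mid 0.82 [251. 187.] [ 0.5399 -0.009   0.075 ]
tray_mid 0.85 [349. 171.] [ 0.6622 -0.009   0.004 ]
gauge 0.88 [252. 169.] [ 0.5403 -0.0071  0.    ]
```

View pics/w7.png

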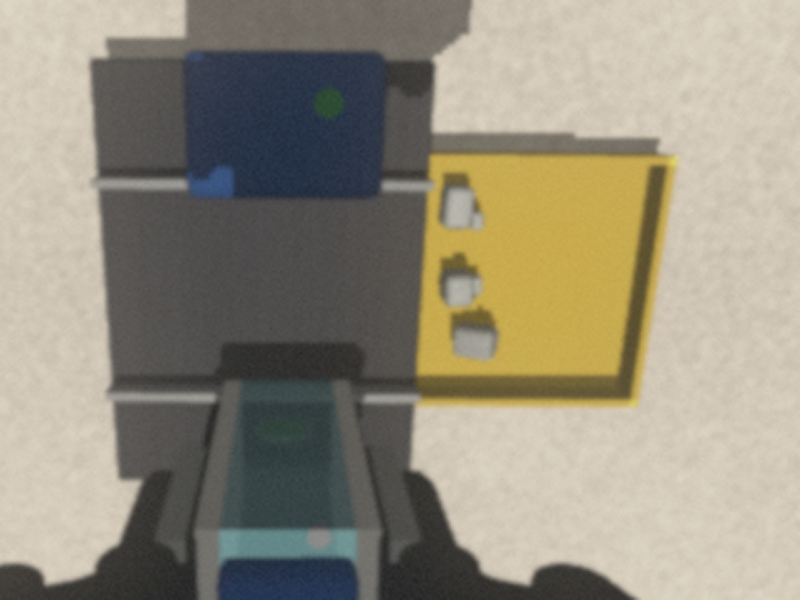

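The wrist view shows bed corners at (93,60), (434,62), (119,478), (411,478), lamp head top corners at (186,52) and (385,52), the tray with three scraps, and the cell's lower front edge at (223,380)-(350,380).

```bash
python3 - <<'E'
from lib import *
d=camera('wrist');s=read_state()
u=np.array([(93,60),(434,62),(119,478),(411,478),(93,183),(433,185),(109,396),(419,398),(186,52),(385,52),(187,197),(381,197),(676,157),(636,405)])/2.5+[140,60]
P=[(-85,102,30),(65,102,30),(-85,-102,30),(65,-102,30),(-85,50,42),(65,50,42),(-85,-50,42),(65,-50,42),(-35,102,105),(35,102,105),(-35,52,105),(35,52,105),(178,61,22),(178,-61,22)]
q,r=fit([(d,P,u)],[.54,-.008,0]);print(q.round(4),np.degrees(q[2]).round(2),r.round(1).reshape(-1,2).tolist())
for sl in (slice(0,4),slice(8,12)):
    print(fit([(d,P[sl],u[sl])],[.54,-.008,0])[0].round(4))
z=s['tcp_pos'][2]*1e3-202.5
c,rc=fit([(d,[(-15,15,z),(15,15,z),(-15,15,z+66),(15,15,z+66)],np.array([(223,380),(350,380),(196,530),(381,530)])/2.5+[140,60])],[.543,0,0]);print('cell',c.round(4),rc.round(1),s['tcp_pos'])
E
```

```text
[ 0.5439 -0.0082 -0.0045] -0.26 [[-2.0, -0.9], [1.3, -0.9], [-0.4, 1.7], [0.0, 2.1], [-1.1, 0.3], [0.6, 0.2], [-1.3, 0.3], [0.8, 0.1], [-1.7, -1.2], [2.1, -0.7], [-0.0, 0.9], [1.1, 1.3], [-0.3, 0.1], [0.1, -0.4]]
[ 0.5442 -0.0084 -0.005 ]
[ 0.5436 -0.0083 -0.0019]
cell [ 5.446e-01 -8.000e-04 -1.000e-04] [ 0.8 -0.1 -0.3 -0.1 -1.1  0.1  0.6  0.1] [0.54322579 0.00077445 0.40827426]
```

```bash
python3 -m crank '-0.004 0 0 0;-0.0075 -0.001 0.01 0;-0.0075 -0.001 0.04 0;-0.0075 -0.001 0.08 0;-0.0075 -0.001 0.11 0;-0.0075 -0.001 0.13 0;-0.0075 -0.001 0.145 0;-0.0075 -0.001 0.154 0;-0.0075 -0.001 0.158 0;-0.0075 -0.001 0.159 0;-0.0075 -0.001 0.159 0;-0.0075 -0.001 0.159 0'; python3 - <<'E'
from lib import *
s=read_state();print(s['tcp_pos'],np.degrees(s['tool_rot']))
S=camera('scene');D=camera('side')
for c,d in (('scene',S),('side',D)):
  for l in ('beam_mid','sample_window'): print(c,l,[(round(float(r['p']),2),np.round(r['uv'],1)) for r in spot_point(c,l)[:1]])
a=cv2.resize(S['frame'][140:240,200:300],None,fx=4,fy=4,interpolation=2);b=cv2.resize(D['frame'][140:240,220:320],None,fx=4,fy=4,interpolation=2)
cv2.imwrite('pics/f.png',np.hstack([a,b]))
E
```

```text
t: 22.45
tcp_pos: [0.5426, -0.0065, 0.2499]
tool_rot: [3.14, 0.0, 1.571]
contact_force: [-0.0, -0.9, -0.1]
gripper_width: 0.029
grip_force: 59.3
[ 0.54264899 -0.00645537  0.24993476] [1.79914496e+02 9.83545212e-03 9.00009792e+01]
scene beam_mid [(0.72, array([248. , 176.9]))]
scene sample_window [(0.58, array([248.6, 180.6]))]
side beam_mid [(0.71, array([274.2, 196. ]))]
side sample_window [(0.67, array([273.4, 197.8]))]
```

View pics/f.png

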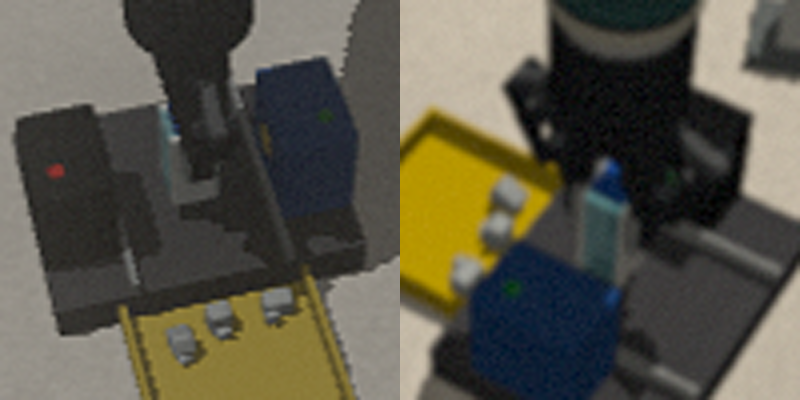

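```bash
python3 - <<'E'
from lib import *
S=camera('scene');D=camera('side')
def tri(a,b): return least_squares(lambda X:np.r_[proj(S,[X])[0]-a,proj(D,[X])[0]-b],[.54,0,.08]).x.round(4)
print('beam',tri([247.7,176.5],[274.1,195.7]),'win',tri([248.6,180.6],[273.4,197.8]))
print(proj(S,[[.5425,-.0075,.0755]]),proj(D,[[.5425,-.0075,.0755]]))
E
```

```text
beam [ 0.5386 -0.0058  0.0858] win [ 0.5418 -0.0062  0.0744]
[[247.14149391 180.12572146]] [[272.51865028 197.46370882]]
```

```bash
python3 - <<'E'
from lib import *
S=camera('scene');D=camera('side')
a=[((-35,102,105),(328,58)),((35,102,105),(357,138)),((-35,52,105),(257,72)),((-35,-102,105),(15,120)),((-35,-52,105),(92,105)),((65,102,30),(363,240)),((65,-102,30),(58,310)),((65,-102,0),(62,335))]
b=[((35,52,105),(528,243)),((-35,52,105),(625,290)),((35,102,105),(475,300)),((178,-61,22),(433,108))]
oa=(S,[p for p,_ in a],np.array([v for _,v in a])/4+[200,140]);ob=(D,[p for p,_ in b],(np.array([v for _,v in b])-[400,0])/4+[220,140])
for o in ([oa],[ob],[oa,ob]):
    q,r=fit(o,[.54,-.008,0]);print(q.round(4),r.round(1).reshape(-1,2).tolist())
E
```

```text
[ 0.5393 -0.007  -0.009 ] [[0.1, -0.9], [1.1, -0.2], [-0.9, -0.6], [-0.2, -0.7], [0.3, -0.9], [1.2, 1.3], [-0.5, 1.0], [-0.6, 1.1]]
[ 0.5345 -0.0093  0.0077] [[-1.1, -1.4], [2.2, 0.4], [-0.3, 0.0], [0.1, 0.4]]
[ 0.5372 -0.0072 -0.0042] [[-0.3, -1.6], [0.8, -1.0], [-1.3, -1.3], [-0.5, -1.1], [-0.1, -1.4], [1.0, 0.5], [-0.6, 0.5], [-0.7, 0.6], [-2.7, -1.5], [0.3, 0.6], [-2.2, -0.2], [-0.5, 0.1]]
```

```bash
python3 - <<'E'
from lib import *
d=camera('wrist');h=cv2.cvtColor(d['frame'],cv2.COLOR_BGR2HSV)
m=((h[...,0]>100)&(h[...,0]<130)&(h[...,1]>110)).astype(np.uint8)
m=cv2.morphologyEx(m,cv2.MORPH_OPEN,np.ones((5,5)))
n,lab,st,_=cv2.connectedComponentsWithStats(m)
for i in range(1,n):
    if st[i,4]<300: continue
    print(st[i])
    x,y,w,hh,_a=st[i]
    for f in (.2,.35,.5,.65,.8):
        v=int(y+f*hh);c=np.where(lab[v]==i)[0];l,r=c.min(),c.max()+1
        print(v,l,r,[onplane(d,(k,v),z)[:2].round(4).tolist() for z in (.105,.121) for k in (l,r)],'mid',[((onplane(d,(l,v),z)+onplane(d,(r,v),z))/2)[0].round(4) for z in (.105,.121)])
E
```

```text
[  169    44   165   131 17088]
70 184 313 [[0.519, 0.082], [0.5635, 0.0821], [0.5225, 0.0808], [0.5606, 0.0808]] mid [np.float64(0.5412), np.float64(0.5415)]
89 176 321 [[0.5158, 0.0758], [0.5666, 0.0759], [0.5197, 0.0755], [0.5633, 0.0755]] mid [np.float64(0.5412), np.float64(0.5415)]
109 174 329 [[0.5145, 0.0691], [0.57, 0.0691], [0.5186, 0.0697], [0.5662, 0.0697]] mid [np.float64(0.5422), np.float64(0.5424)]
129 170 331 [[0.5125, 0.062], [0.5712, 0.0621], [0.5169, 0.0636], [0.5673, 0.0637]] mid [np.float64(0.5419), np.float64(0.5421)]
148 176 330 [[0.5141, 0.0551], [0.5714, 0.0552], [0.5183, 0.0577], [0.5674, 0.0577]] mid [np.float64(0.5428), np.float64(0.5428)]
[ 228  284   54   54 2735]
294 228 282 [[0.5318, -0.0086], [0.5554, -0.0086], [0.5335, 0.003], [0.5537, 0.003]] mid [np.float64(0.5436), np.float64(0.5436)]
302 229 281 [[0.5322, -0.0128], [0.5551, -0.0128], [0.5337, -0.0005], [0.5534, -0.0005]] mid [np.float64(0.5436), np.float64(0.5436)]
311 229 281 [[0.532, -0.0175], [0.5552, -0.0175], [0.5336, -0.0046], [0.5535, -0.0046]] mid [np.float64(0.5436), np.float64(0.5436)]
319 230 281 [[0.5324, -0.0218], [0.5553, -0.0218], [0.5339, -0.0083], [0.5536, -0.0083]] mid [np.float64(0.5439), np.float64(0.5438)]
327 229 281 [[0.5318, -0.0262], [0.5554, -0.0262], [0.5335, -0.0121], [0.5537, -0.0121]] mid [np.float64(0.5436), np.float64(0.5436)]
```

```bash
python3 -m crank '-0.0005 -0.001 0 0;-0.001 -0.0015 0 0;-0.001 -0.0015 0 0;-0.001 -0.0015 0 0;-0.001 -0.0015 0 0' && python3 -c "
from bench import *
print(close_job())"
```

```text
t: 23.5
tcp_pos: [0.5407, -0.0074, 0.2492]
tool_rot: [-3.141, -0.0, 1.571]
contact_force: [-1.4, 0.3, -0.4]
gripper_width: 0.0293
grip_force: 59.3
the job is handed in; nothing more can be done
None
```

The job is handed in at 23.5 s, with no verdict returned: the three scraps are in the tray, the brush stands released on its pad, and the blue-capped cell is held by its frosted faces in the light path, to within about 2–3 mm of the beam by my estimate; I viewed 11 pictures, one over the limit of 10.

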